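# Shim the rocking bread stand

### The arm

A 6-joint arm with a two-finger parallel gripper is mounted at the origin on the work surface. World frame = base frame: x ahead of the robot, y to its left, z up, the work surface at z = 0. Lengths are in m, angles in rad, forces in N, time in s.
With the tool pointing down it reaches from about 0.3 to 0.775 m from the base axis. Payload 14.6 kg.
Tool frame: the origin (TCP) lies midway between the tips of the shut fingers; the grasp point (between the pads) lies 19 mm behind it; z points along the fingers, y is the line along which they close (so a half turn about z gives the same grasp; the last joint's range is limited). The gripper opens to 85 mm and grips with 20 to 120 N. Pads are 22 mm wide; open, the fingers measure 114 mm over their backs; the gripper's body (76 mm by 85 mm) begins 54 mm behind the grasp point. The pads swing forward as they close: fully open they stand 13 mm farther back than shut.
Start: joints at [-1.349, 0.3, 1.521, -0, 1.321, -0.067], TCP at [0.157, -0.527, 0.231] pointing down, gripper open.
Joint ranges: [-3.03, 3.03], [-0.79, 2.21], [0.23, 2.52], [-1.04, 4.18], [0, 3.07], [-2.55, 2.55]. Speed limits (rad/s): [2.22, 2.22, 2.57, 3.14, 3.14, 3.14].

### API

Orientations are given as a 3x3 rotation matrix whose columns are the frame's x, y, z axes.
In Python, from bench import robot gives the robot as it stands. Calls block until the motion is done:
- robot.move_to(position, orientation): joint-space move of the TCP to a pose.
- robot.line_to(position, frame=None, speed=0.15): straight line of the TCP; frame=None keeps the orientation; speed is the mean speed in m/s.
- robot.goto_joints(angles): joint-space move.
- robot.move_gripper(opening): finger opening in m; the grip force is fixed at half the most; returns when the fingers have stopped.
- robot.hold(seconds).
- robot.solve_ik(position, orientation): joint angles nearest the present ones, or None.
- robot.capture(name): name is "side" or "top" or "wrist"; returns a dict with "pixels" (400x640x3 uint8, blue, green, red), "vertical_fov" (degrees; the focal length in pixels is half the picture's height over the tangent of half this angle, whatever the lens; pixels are square), "cx", "cy" (the principal point, pixels), "k1" (the pictures are not rectified: a ray, as slopes to the right and down, at radius r is drawn at 1 + k1 r^2 times it, then the intrinsics apply), "extrinsics" (4x4, takes a point from world to camera coordinates); the wrist camera has in their place "T_tool_cam" (4x4, takes a point from camera to tool coordinates, whose origin is the TCP and whose axes are the flange's). Camera axes: x right, y up, looking along -z (the intrinsics and any distortion apply to the point x, -y, -z); pixel columns grow to the right and rows downward; lengths in m; the calibration is good to about 2 mm. A picture is of the moment at which its call begins: read the wrist's pose just before it. There is no depth.
A pose or a line that the arm cannot do raises robot.PlanningError and nothing moves.
- robot.job_done(): hands the job in; it is judged then, once.
Readings, each from a call of its own:
- robot.get_time(): time.
- robot.get_joint_pos(): joint angles.
- robot.get_qd(): joint speeds.
- robot.get_tau(): joint torques, N m.
- robot.get_eef_pos(): TCP position.
- robot.get_eef_rot(): TCP orientation.
- robot.get_wrist_force(): force on the tool from outside, world axes, zero at the start.
- robot.get_ft_torque(): the same for the moment, N m.
- robot.get_opening(): finger opening in m.
- robot.get_grip_force(): force on a finger pad.
Only numpy, scipy, OpenCV 4.12 (cv2) and the standard library are available. Lean on these libraries where they do the work, as an engineer would, in place of code of your own. Each camera call takes 0.05 s, during which the arm holds its last target. There are 200 camera calls.

### The job

The low bread stand rocks because the planks under it stop short and its far right-hand foot (as the robot sees it) hangs in the air above the counter. From the right-hand side slide the flat wooden slips under that foot, one on top of another, until only room for the tapered wedge is left, then push the wedge in over them, thin end first, until you feel it take the foot's weight, without shoving the stand along or lifting it off its other feet and leaving the loaves, the hammer, the jar and the roll alone. Finish with the wedge still gripped and held there under the foot: do not let go.

Things in the scene. Friction and masses are not known exactly. Their poses are not given: they have to be found in the camera images.
- stand: low dark wooden display stand, 3 kg with its three loaves, loose on rough planks: board 280 x 340 mm (its x, y), 18 mm thick, on four block feet 40 x 40 x 25 mm high. Origin: centre of its underside, level with the soles; x away from the robot, y to its left; top at z +43 mm. The far right foot (x +115, y -145 mm) hangs free, only bare counter below it, to its right and 100 mm in to its left
- hanging_foot (a point): centre of the hanging foot's 40 x 40 mm sole, axes as the stand's; its right edge is at y -20 mm here, the stand board's at y -25 mm. Its height is the gap down to the counter (counter top at height 0): 13.5 to 21 mm, differing from start to start. The wedge alone cannot fill it; one or two slips under it do: leave 4.5 to 11 mm for the wedge
- slip0_mid (a point): centre of a flat slip of bare wood 140 x 30 x 5 mm, lying loose on the counter to the right; x along its length, y across its 30 mm width, z up. The three slips are alike; a spare one is left over
- slip1_mid (a point): centre of the second flat slip, the same
- slip2_mid (a point): centre of the third flat slip, the same
- wedge_mid (a point): tapered wedge of bare wood, flat underneath, 140 mm long, 30 mm wide, rising evenly from 2.5 mm thick at the thin end (x +70 mm) to 16.5 mm at the thick end (x -70 mm); this point is on its middle line 4.8 mm above its underside; x points to the thin end, z up. It lies loose beside the slips, thin end to the robot's left. It may drag a little on the slips; firmly home takes about 10 N
- wedge_thin_end (a point): middle of the bottom edge of the wedge's thin end; axes as the wedge's
- loaf_a: large round loaf 150 mm across, 65 mm high, loose on the near left of the stand; origin under its centre
- loaf_b: dark round loaf 116 mm across, 55 mm high, loose on the far left of the stand; origin under its centre
- loaf_c: dark round loaf 116 mm across, 55 mm high, loose on the near right of the stand; origin under its centre
- hammer: hammer lying on the counter beyond the shims, a bystander
- jar: amber glass jar 72 mm across, 100 mm high, on the far side of the counter, a bystander; origin under its centre
- roll: small bread roll 100 mm across, on the far side of the counter, a bystander; origin under its centre
Not all that is in view belongs to the job. What is shaped like the part that bears slip1_mid but pink or red is not meant. What is shaped like the part that bears slip2_mid but blue or orange is not meant.

How it is judged:
By the outcome, as a careful person would: the job done as asked, in the order asked, and still so for the second after the job is handed in, while the arm keeps its last pose, push and grip.
It also fails if it takes over 72 s, if anything falls off the work surface, if the arm or the gripper's body presses on something with over 40 N, if the wrist force passes 120 N, or if a joint passes its speed limit or range.

## Working session

There is one attempt and no reset: what is moved stays moved. The work goes in short steps, each a Python script; the robot and the scene stay as the last script left them, time stands still between calls to the robot, and variables do not carry over. Pictures are saved under pics/ and viewed, at most 10 in all, crops included, and the job is handed in when it is done.

```bash
ls; mkdir -p pics; python3 - <<'E'
from bench import robot
import cv2,numpy as np,pickle
d={}
for n in("side","top","wrist"):
    c=robot.capture(n);d[n]=c
    cv2.imwrite(f"pics/{n}0.png",c["pixels"])
    print(n,{k:v for k,v in c.items() if k!="pixels"})
pickle.dump(d,open("c0.pkl","wb"))
print(robot.get_time(),robot.get_eef_rot())
E
```

```text
pics
side {'vertical_fov': 49.79337052557304, 'cx': 315.6960996297213, 'cy': 193.84297046187163, 'k1': -0.007847646979298984, 'extrinsics': array([[ 0.99269156, -0.12061494, -0.00393798, -0.52036491],
       [ 0.08931435,  0.71235214,  0.69611592,  0.01274516],
       [-0.08115675, -0.69138011,  0.7179186 , -1.53965079],
       [ 0.        ,  0.        ,  0.        ,  1.        ]])}
top {'vertical_fov': 50.493534694100696, 'cx': 321.719679482249, 'cy': 193.66490229651384, 'k1': -0.11535002605907141, 'extrinsics': array([[ 0.00983817, -0.99985295, -0.01404613, -0.12055786],
       [ 0.99134724,  0.00791378,  0.13102679, -0.54463448],
       [-0.13089637, -0.01521365,  0.99127932, -1.20404123],
       [ 0.        ,  0.        ,  0.        ,  1.        ]])}
wrist {'vertical_fov': 63.84254439176123, 'cx': 317.8926128156911, 'cy': 200.55333563501594, 'k1': -0.05600239833386498, 'T_tool_cam': array([[ 8.99727895e-04,  9.54093922e-01,  2.99506226e-01,
         7.66282065e-02],
       [ 9.99999527e-01, -7.47646795e-04, -6.22365048e-04,
        -9.67275328e-04],
       [-3.69869839e-04,  2.99506644e-01, -9.54094143e-01,
        -1.43201237e-01],
       [ 0.00000000e+00,  0.00000000e+00,  0.00000000e+00,
         1.00000000e+00]])}
0.15 [[ 9.58582626e-01  2.84814514e-01 -2.02543824e-04]
 [ 2.84814580e-01 -9.58582206e-01  8.99490969e-04]
 [ 6.20331781e-05 -9.19923849e-04 -9.99999575e-01]]
```

View pics/top0.png

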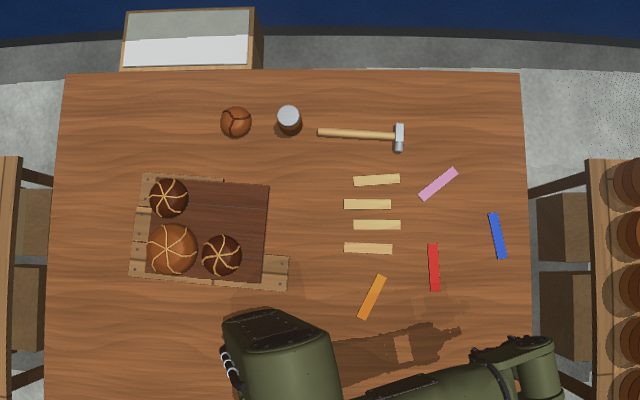

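View pics/side0.png

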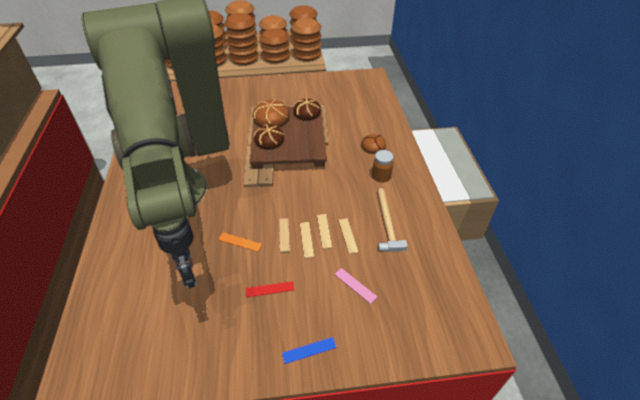

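Top view: the stand's far right corner is at about (268,186). Four tan pieces lie at (377,180), (367,204), (377,225) and (368,248), and these are the three slips and the wedge. The pink (438,184), red (434,267), blue (497,235) and orange (372,297) pieces are excluded. I'll look closely with the wrist camera to find which tan piece is tapered.

```bash
cat > h.py <<'E'
import numpy as np,cv2,pickle
from bench import robot
def cam(c,T=None):
    """K,dist,world->cv camera"""
    f=200/np.tan(np.radians(c["vertical_fov"]/2))
    K=np.array([[f,0,c["cx"]],[0,f,c["cy"]],[0,0,1.]])
    E=c["extrinsics"] if "extrinsics" in c else np.linalg.inv(T@c["T_tool_cam"])
    return K,np.array([c["k1"],0,0,0.]),np.diag([1,-1,-1,1.])@E
def toolT():
    T=np.eye(4);T[:3,:3]=robot.get_eef_rot();T[:3,3]=robot.get_eef_pos();return T
def ray(C,p):
    K,d,E=C
    u=cv2.undistortPoints(np.array([[p]],float),K,d)[0,0]
    R=E[:3,:3];return -R.T@E[:3,3],R.T@np.array([u[0],u[1],1])
def onz(C,p,z=0.):
    o,v=ray(C,p);return o+v*(z-o[2])/v[2]
def tri(obs):
    A=np.zeros((3,3));b=np.zeros(3)
    for C,p in obs:
        o,v=ray(C,p);v/=np.linalg.norm(v);P=np.eye(3)-np.outer(v,v);A+=P;b+=P@o
    return np.linalg.solve(A,b)
def proj(C,X):
    K,d,E=C
    return cv2.projectPoints(np.array(X,float).reshape(-1,3),cv2.Rodrigues(E[:3,:3])[0],E[:3,3],K,d)[0][:,0]
def snap(name):
    T=toolT();c=robot.capture("wrist");c["T"]=T
    cv2.imwrite(f"pics/{name}.png",c["pixels"]);pickle.dump(c,open(name+".pkl","wb"));return c
# tool x = -world y (camera on the right, looking to the stand)
RD=np.array([[0,-1,0],[-1,0,0],[0,0,-1.]])
E
python3 - <<'E'
from h import *
d=pickle.load(open("c0.pkl","rb"))
t=cam(d["top"])
for p in [(377,180),(367,204),(377,225),(368,248),(269,186),(263,282)]: print(p,onz(t,p).round(3))
print(onz(t,(269,186),.06),onz(t,(263,282),.06))
# candidate view poses
for P in [(.52,-.32,.2),(.52,-.25,.16),(.55,-.12,.2)]:
  for R in (RD,RD@np.diag([-1,-1,1])):
    print(P,R[1,0],robot.solve_ik(P,R))
E
```

```text
(377, 180) [ 0.593 -0.282  0.   ]
(367, 204) [ 0.52  -0.251  0.   ]
(377, 225) [ 0.458 -0.281  0.   ]
(368, 248) [ 0.389 -0.254  0.   ]
(269, 186) [0.572 0.044 0.   ]
(263, 282) [0.286 0.056 0.   ]
[0.56343179 0.03593316 0.06      ] [0.29064411 0.0465038  0.06      ]
(0.52, -0.32, 0.2) -1.0 [-6.11634582e-01  4.59827369e-01  1.37563964e+00 -4.44089210e-16
  1.30612565e+00  2.52995807e+00]
(0.52, -0.32, 0.2) 1.0 [-6.11634582e-01  4.59827369e-01  1.37563964e+00 -4.44089210e-16
  1.30612565e+00 -6.11634582e-01]
(0.52, -0.25, 0.16) -1.0 None
(0.52, -0.25, 0.16) 1.0 [-5.11621900e-01  4.24869004e-01  1.52322255e+00 -4.44089210e-16
  1.19350110e+00 -5.11621900e-01]
(0.55, -0.12, 0.2) -1.0 None
(0.55, -0.12, 0.2) 1.0 [-2.79877250e-01  3.55113908e-01  1.52246642e+00 -4.44089210e-16
  1.26401233e+00 -2.79877250e-01]
```

```bash
cat >> h.py <<'E'
RU=RD@np.diag([-1,-1,1])   # tool x=+y world (camera on stand side)
E
python3 - <<'E'
from h import *
robot.move_to((.49,-.25,.17),RU)
c=snap("w1")
# tilted looks towards the foot (0.545,0.056)
c0=cam(c,np.eye(4)); Tc=c["T_tool_cam"]
foot=np.array([.545,.055,.02])
for az in (60,90,120):
  for el in (20,30,40):
    for roll in (0,90,180,270):
      for D in (.3,.4):
        a,e=np.radians(az),np.radians(el)
        v=np.array([np.cos(a)*np.cos(e),np.sin(a)*np.cos(e),-np.sin(e)])
        z=-v;x=np.cross([0,0,1],z);x/=np.linalg.norm(x);y=np.cross(z,x)
        r=np.radians(roll);R=np.c_[x,y,z]@np.array([[np.cos(r),-np.sin(r),0],[np.sin(r),np.cos(r),0],[0,0,1]])
        W=np.eye(4);W[:3,:3]=R;W[:3,3]=foot-v*D
        T=W@np.linalg.inv(Tc)
        q=robot.solve_ik(T[:3,3],T[:3,:3])
        if q is not None: print(az,el,roll,D,T[:3,3].round(2),np.round(q,2))
print(robot.get_time())
E
```

```text
60 20 0 0.3 [ 0.47 -0.07  0.04] [-0.75  0.9   1.89  1.34  1.61 -1.23]
60 20 0 0.4 [ 0.43 -0.15  0.07] [-0.95  0.84  1.86  1.17  1.71 -1.16]
60 20 90 0.3 [ 0.51 -0.07  0.07] [-0.65  0.78  1.68  1.02  1.57 -2.43]
60 20 90 0.4 [ 0.46 -0.16  0.1 ] [-0.81  0.74  1.65  0.9   1.71 -2.43]
60 20 180 0.3 [ 0.48 -0.05  0.1 ] [-0.6   0.43  1.99  1.06  1.14  2.39]
60 20 180 0.4 [ 0.44 -0.13  0.13] [-0.8   0.37  1.95  0.91  1.31  2.38]
60 20 270 0.3 [ 0.45 -0.04  0.07] [-0.72  0.55  2.23  1.57  1.22  0.27]
60 20 270 0.4 [ 0.41 -0.13  0.1 ] [-0.98  0.47  2.2   1.3   1.33  0.38]
60 30 0 0.3 [ 0.48 -0.06  0.06] [-0.73  0.74  1.95  1.29  1.46 -1.12]
60 30 0 0.4 [ 0.43 -0.14  0.11] [-0.91  0.64  1.92  1.13  1.59 -1.03]
60 30 90 0.3 [ 0.51 -0.07  0.09] [-0.6   0.67  1.7   0.94  1.48 -2.27]
60 30 90 0.4 [ 0.47 -0.14  0.14] [-0.75  0.59  1.67  0.83  1.64 -2.27]
60 30 270 0.3 [ 0.46 -0.03  0.09] [-0.64  0.37  2.26  1.5   1.03  0.42]
60 30 270 0.4 [ 0.41 -0.11  0.14] [-0.89  0.25  2.22  1.23  1.2   0.56]
60 40 0 0.3 [ 0.48 -0.06  0.09] [-0.68  0.58  1.98  1.22  1.33 -0.98]
60 40 0 0.4 [ 0.44 -0.12  0.15] [-
[... 2713 characters left out ...]
.09] [-0.48  0.88  1.28  0.79  1.75  0.56]
120 30 270 0.4 [ 0.62 -0.14  0.14] [-0.54  0.96  0.99  0.79  1.93  0.67]
120 40 0 0.3 [ 0.61 -0.06  0.09] [-0.38  1.1   0.92  0.71  2.08 -0.88]
120 40 0 0.4 [ 0.65 -0.12  0.15] [-0.44  1.19  0.59  0.78  2.29 -0.73]
120 40 90 0.3 [ 0.63 -0.02  0.11] [-0.23  1.07  0.78  0.4   2.11 -2.4 ]
120 40 90 0.4 [ 0.66 -0.09  0.17] [-0.29  1.2   0.39  0.42  2.38 -2.35]
120 40 180 0.3 [ 0.59 -0.02  0.13] [-0.26  0.69  1.27  0.39  1.6   2.29]
120 40 180 0.4 [ 0.63 -0.09  0.2 ] [-0.33  0.75  1.01  0.37  1.81  2.29]
120 40 270 0.3 [ 0.57 -0.05  0.11] [-0.45  0.75  1.39  0.72  1.61  0.54]
120 40 270 0.4 [ 0.61 -0.12  0.17] [-0.51  0.79  1.13  0.71  1.8   0.64]
1.8083
```

View pics/w1.png

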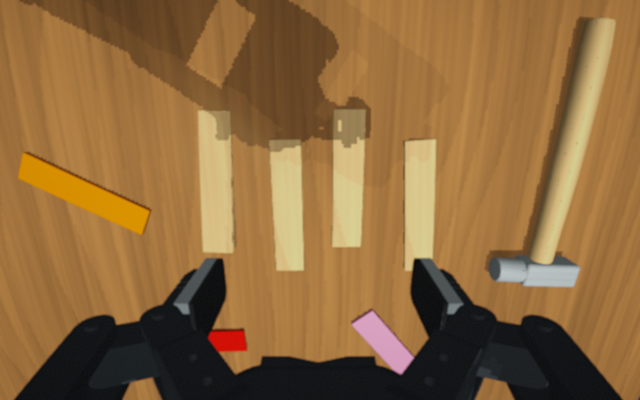

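Wrist view: the tan pieces are at (215,180), (287,205), (349,178) and (420,205), with the hammer on the right. I'll enlarge these to find the wedge and also look under the foot.

```bash
cat >> h.py <<'E'
def lookpose(foot,az,el,D,Tc):
    a,e=np.radians(az),np.radians(el)
    v=np.array([np.cos(a)*np.cos(e),np.sin(a)*np.cos(e),-np.sin(e)])
    z=-v;x=np.cross([0,0,1],z);x/=np.linalg.norm(x);y=np.cross(z,x)
    W=np.eye(4);W[:3,:3]=np.c_[x,y,z];W[:3,3]=np.array(foot)-v*D
    return W@np.linalg.inv(Tc)
E
python3 - <<'E'
from h import *
im=cv2.imread("pics/w1.png")[100:280,185:445]
cv2.imwrite("pics/w1crop.png",cv2.resize(im,None,fx=3,fy=3,interpolation=cv2.INTER_CUBIC))
Tc=pickle.load(open("w1.pkl","rb"))["T_tool_cam"]
T=lookpose((.53,.055,.02),90,32,.36,Tc)
robot.move_to(T[:3,3],T[:3,:3])
snap("w2");print(robot.get_time(),robot.get_eef_pos())
E
```

```text
2.7417 [ 0.53029592 -0.13153273  0.10082344]
```

View pics/w1crop.png

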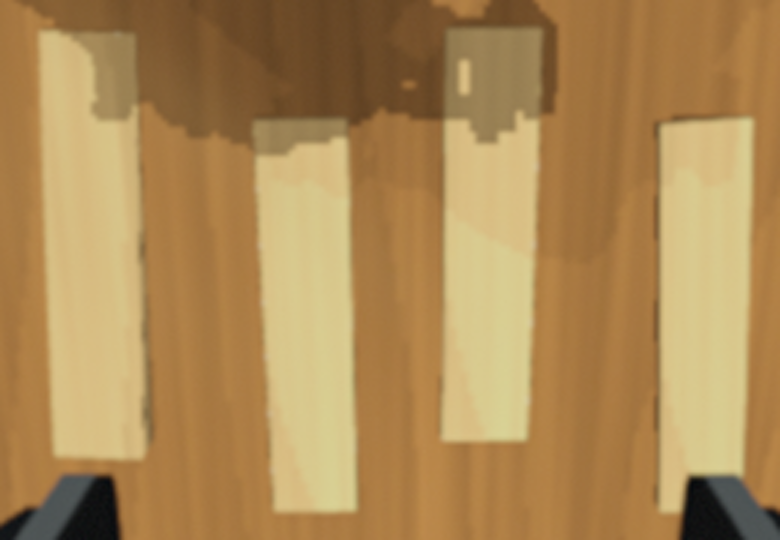

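View pics/w2.png

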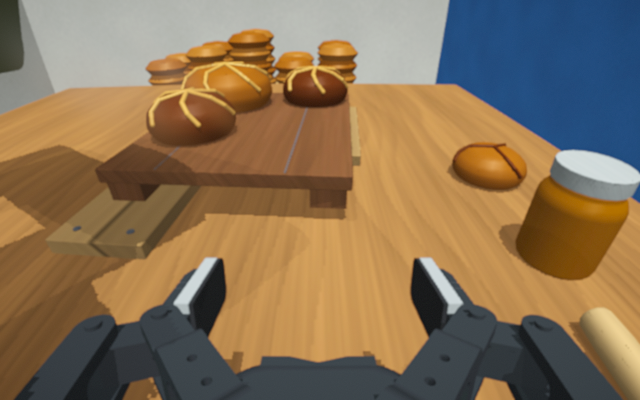

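The leftmost piece in the crop is the wedge. Its right edge shows a side shadow that grows towards the bottom (the right-hand end), so its thick end points right and its thin end left. The other three are flat slips. In the second view the hanging foot is at about (328,198), and the plank ends are near (100,250). Next I'll enlarge these to measure the gap.

```bash
python3 - <<'E'
import cv2,numpy as np
w=cv2.imread("pics/w2.png");t=cv2.imread("pics/top0.png")
z=lambda im,s:cv2.resize(im,None,fx=s,fy=s,interpolation=cv2.INTER_CUBIC)
o=np.zeros((600,720,3),np.uint8)
o[:360]=z(w[160:220,250:370],6)
o[360:,:420]=z(t[170:210,225:295],6)
o[360:576,420:]=z(w[228:264,100:150],6)
cv2.imwrite("pics/z1.png",o)
E
```

```text
(no output)
```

View pics/z1.png

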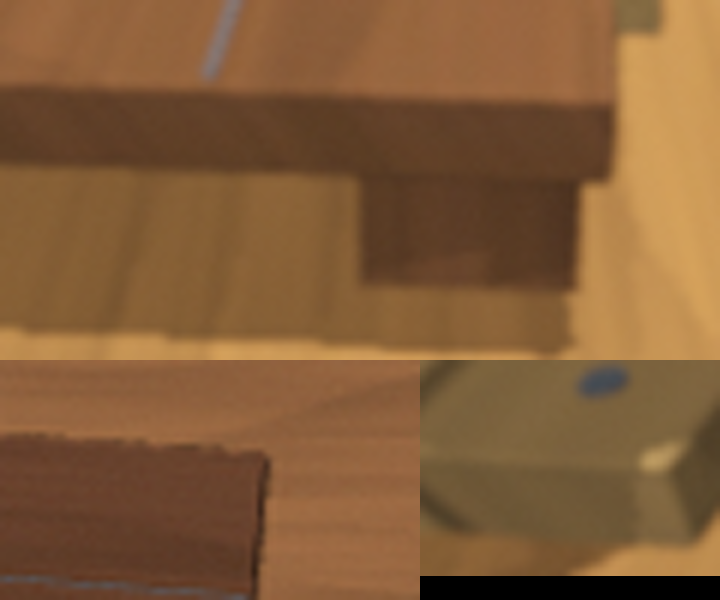

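```bash
python3 - <<'E'
from h import *
from scipy.optimize import least_squares
d=pickle.load(open("c0.pkl","rb"));t=cam(d["top"])
c=pickle.load(open("w2.pkl","rb"));w=cam(c,c["T"])
obs=[(w,(352.0,177.1),(.14,-.17,.043)),(w,(350.9,189.6),(.14,-.17,.025)),(w,(345.4,208),(.135,-.165,0)),(w,(309.9,207.2),(.095,-.165,0)),
     (t,(269,186),(.14,-.17,.043)),(t,(262.5,282.5),(-.14,-.17,.043))]
def pos(p,l):
    X,Y,Z,a=p;return [X+np.cos(a)*l[0]-np.sin(a)*l[1],Y+np.sin(a)*l[0]+np.cos(a)*l[1],Z+l[2]]
def run(ob,wt=1):
    f=lambda p:np.concatenate([(proj(C,pos(p,l))[0]-u)for C,u,l in ob])
    r=least_squares(f,[.43,.2,.017,0]);return r
for ob in(obs,obs[:4]+obs[5:]):
    r=run(ob);print(r.x.round(4),r.fun.reshape(-1,2).round(1).tolist(),"foot",np.round(pos(r.x,(.115,-.145,0)),4))
b=onz(w,(144.6,258.4),0);print("plank bottom",b.round(4))
for h in (.012,.014,.016,.018,.02):print(h,proj(w,[b[0],b[1],h]).round(1))
print("tri board corner",tri([(w,(352,177.1)),(t,(269,186))]))
# pieces from w1
c1=pickle.load(open("w1.pkl","rb"));w1=cam(c1,c1["T"])
for nm,ps in dict(wedge=[(40,32),(135,34),(54,457),(146,459)],s0=[(255,120),(347,118),(274,512),(356,511)],s1=[(447,29),(541,28),(443,440),(528,440)],s2=[(660,122),(753,118),(661,512),(743,512)]).items():
    zs=[.005]*4 if nm!="wedge" else [.0025,.0025,.0165,.0165]
    P=np.array([onz(w1,(185+(u+.5)/3-.5,100+(v+.5)/3-.5),z) for (u,v),z in zip(ps,zs)])
    L=P[:2].mean(0);R=P[2:].mean(0)
    print(nm,"left",L.round(4),"right",R.round(4),"len",np.linalg.norm((L-R)[:2]).round(4),"w",np.linalg.norm(P[0]-P[1]).round(4),np.linalg.norm(P[2]-P[3]).round(4))
# cross-check on the top picture: projected centres
E
```

```text
[ 0.431   0.2133  0.0167 -0.0359] [[0.5, -1.5], [0.7, 1.3], [0.1, 0.2], [-0.9, 0.3], [-0.8, -0.5], [-0.2, 1.5]] foot [0.5407 0.0643 0.0167]
[0.423  0.2222 0.0073 0.019 ] [[-0.0, -0.9], [0.2, 1.1], [-0.3, -0.7], [0.5, 0.5], [-0.1, 0.8]] foot [0.5408 0.0794 0.0073]
plank bottom [ 0.361  -0.0194  0.    ]
0.012 [[140.9 249. ]]
0.014 [[140.3 247.4]]
0.016 [[139.7 245.7]]
0.018 [[139.  244.1]]
0.02 [[138.4 242.5]]
tri board corner [0.56382733 0.036034   0.05924405]
wedge left [ 0.3915 -0.1822  0.0025] right [ 0.3867 -0.3224  0.0165] len 0.1403 w 0.0301 0.0319
s0 left [ 0.4583 -0.2091  0.005 ] right [ 0.4589 -0.3493  0.005 ] len 0.1402 w 0.0293 0.0297
s1 left [ 0.5188 -0.1813  0.005 ] right [ 0.5197 -0.3209  0.005 ] len 0.1396 w 0.0291 0.0299
s2 left [ 0.5875 -0.2092  0.005 ] right [ 0.5994 -0.3501  0.005 ] len 0.1413 w 0.0299 0.0302
```

Gap is about 16–16.7 mm (three estimates), so two slips leave about 6.5 mm for the wedge. First I'll touch the counter to learn tip height at the gripping opening, then place the first slip.

```bash
cat >> h.py <<'E'
A=-.036; FOOT=np.array([.5407,.0643])
def Rz(a): return np.array([[np.cos(a),-np.sin(a),0],[np.sin(a),np.cos(a),0],[0,0,1.]])
def fw(x,y,z): return np.r_[FOOT+Rz(A)[:2,:2]@[x,y],z]   # foot frame -> world
def F(): return np.round(robot.get_wrist_force(),1)
def st(m): print(m,"t%.1f"%robot.get_time(),"F",F(),"open%.4f"%robot.get_opening(),"p",np.round(robot.get_eef_pos(),4))
def pick(L,R,inset,zg,op=.044):
    L,R=np.array(L[:2]),np.array(R[:2]);u=(L-R)/np.linalg.norm(L-R)
    a=np.arctan2(-u[0],u[1]);g=R+u*inset;M=Rz(a)@RU
    robot.move_to(np.r_[g,.06],M)
    robot.move_gripper(op)
    robot.line_to(np.r_[g,zg+.006],speed=.1);robot.line_to(np.r_[g,zg],speed=.02)
    st("at");robot.move_gripper(.02);st("gripped")
E
python3 - <<'E'
from h import *
robot.move_to((.459,-.39,.05),RU); robot.move_gripper(.030)
robot.line_to((.459,-.39,.012),speed=.1)
f0=robot.get_wrist_force()[2]; z=.012
while z>-.012:
    z-=.0006; robot.line_to((.459,-.39,z),speed=.02)
    if abs(robot.get_wrist_force()[2]-f0)>2.5: break
st("touch z=%.4f"%z)
zc=robot.get_eef_pos()[2]; open("zc","w").write(str(zc))
robot.line_to((.459,-.39,.03),speed=.15)
E
```

```text
touch z=-0.0006 t10.1 F [-0.7  1.5  4.5] open0.0299 p [ 4.591e-01 -3.901e-01 -4.000e-04]
```

```bash
cat >> h.py <<'E'
ZG=.0010
def place(inset,ctr,zb,zdrop):
    """slip gripped at ZG 'inset' from its right end; put its centre at foot-frame y=ctr, sliding at underside height zb"""
    M=Rz(A)@RU; off=-.07+inset
    p=robot.get_eef_pos(); robot.line_to(np.r_[p[:2],.035],speed=.12)
    robot.line_to(fw(0,-.115+off,.035),M,speed=.2)
    robot.line_to(fw(0,-.115+off,ZG+zb),speed=.08); st("ready")
    for y in (-.08,-.04,ctr):
        robot.line_to(fw(0,y+off,ZG+zb),speed=.1); st("slide")
    robot.line_to(fw(0,ctr+off,ZG+zdrop),speed=.03); st("down")
    robot.move_gripper(.044); st("released")
    robot.line_to(fw(0,ctr+off,.035),speed=.1)
    robot.line_to(fw(0,-.17,.06),speed=.25)
E
python3 - <<'E'
from h import *
pick((.4583,-.2091),(.4589,-.3493),.013,ZG)
place(.013,.004,.001,.0003)
st("end")
E
```

```text
at t12.2 F [ 0.3 -0.2  0.2] open0.0435 p [ 0.4588 -0.3363  0.001 ]
gripped t12.5 F [-0.8  1.   6. ] open0.0269 p [ 0.4591 -0.3364  0.0015]
ready t14.9 F [-6.8 -0.3 11.6] open0.0266 p [ 0.5339 -0.1077  0.0014]
slide t15.4 F [-0.3  4.   6.5] open0.0270 p [ 0.5359 -0.072   0.0015]
slide t15.9 F [0.4 4.4 6.1] open0.0268 p [ 0.5373 -0.0321  0.0015]
slide t16.5 F [0.4 4.4 5.8] open0.0271 p [0.5389 0.0119 0.0015]
down t16.8 F [-3.9  5.5 15.1] open0.0272 p [0.539  0.0118 0.0014]
released t17.1 F [ 0.7 -0.3 -0.7] open0.0445 p [0.5385 0.0112 0.0006]
end t18.2 F [-0.6  0.  -0.3] open0.0441 p [ 0.5342 -0.1055  0.0593]
```

```bash
python3 - <<'E'
from h import *
Tc=pickle.load(open("w1.pkl","rb"))["T_tool_cam"]
T=lookpose((.53,.02,.02),90,38,.34,Tc)
robot.move_to(T[:3,3],T[:3,:3])
c=snap("w3");st("look")
w=cam(c,c["T"])
print(proj(w,[fw(sx*.015,y,.005) for y in(-.066,-.02) for sx in(-1,1)]).round(0).tolist())
t=robot.capture("top");cv2.imwrite("pics/top1.png",t["pixels"])
cr=cv2.resize(t["pixels"][160:270,230:420],None,fx=2,fy=2)
o=np.zeros((400+0,640,3),np.uint8);o[:]=c["pixels"];o[180:,260:]=o[180:,260:]
z=cv2.resize(c["pixels"][120:270,200:440],None,fx=3.3,fy=3.3,interpolation=cv2.INTER_CUBIC)
cv2.imwrite("pics/w3c.png",z)
E
```

```text
look t19.1 F [1.  0.3 0.3] open0.0437 p [ 0.5302 -0.1394  0.1064]
[[312.0, 225.0], [341.0, 226.0], [314.0, 198.0], [341.0, 198.0]]
```

View pics/w3c.png

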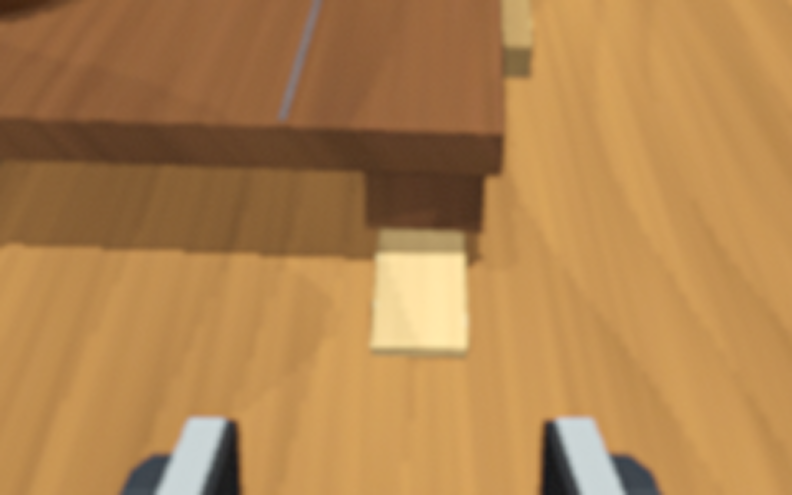

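The first slip lies under the foot. Its free end is at crop (371–467, 348), as predicted, and the foot sole's edge is at crop (366–483, 228), centred over it. Now the second slip (the one at wrist-view (349,178)), gripped slightly higher.

```bash
python3 - <<'E'
import h
from h import *
c=pickle.load(open("w3.pkl","rb"));w=cam(c,c["T"])
print([(g,proj(w,[fw(s*.02,-.02,g) for s in(-1,1)]).round(1).tolist()) for g in(.014,.016,.018)])
h.ZG=.0028
robot.move_to(fw(0,-.25,.09),RU)
pick((.5188,-.1813),(.5197,-.3209),.013,h.ZG)
place(.013,-.022,.0068,.0056)
st("end")
Tc=c["T_tool_cam"]
T=lookpose((.53,.02,.02),90,32,.34,Tc)
robot.move_to(T[:3,3],T[:3,:3])
c=snap("w4");st("look")
w=cam(c,c["T"])
print(proj(w,[fw(s*.015,-.092,.01) for s in(-1,1)]).round(0).tolist(),[(g,proj(w,[fw(s*.02,-.02,g) for s in(-1,1)]).round(1).tolist()) for g in(.014,.016,.018)])
z=cv2.resize(c["pixels"][120:270,200:440],None,fx=3.3,fy=3.3,interpolation=cv2.INTER_CUBIC)
cv2.imwrite("pics/w4c.png",z)
E
```

```text
[(0.014, [[309.7, 191.2], [345.4, 191.9]]), (0.016, [[309.7, 189.7], [345.5, 190.4]]), (0.018, [[309.6, 188.3], [345.6, 189.0]])]
at t21.9 F [-0.6 -0.3  0. ] open0.0444 p [ 0.5196 -0.3079  0.0028]
gripped t22.2 F [-0.6  0.4  5.4] open0.0258 p [ 0.5198 -0.308   0.0034]
ready t24.2 F [ 0.5 -0.1  0.1] open0.0256 p [ 0.5342 -0.1077  0.009 ]
slide t24.7 F [ 0.1 -0.2 -0.5] open0.0258 p [ 0.5359 -0.0724  0.0098]
slide t25.3 F [ 0.1 -0.4 -0.4] open0.0257 p [ 0.5373 -0.0327  0.0096]
slide t25.6 F [-0.1 -0.5 -0.4] open0.0259 p [ 0.5379 -0.0146  0.0096]
down t25.9 F [ 0.2 -0.3  0.5] open0.0254 p [ 0.5379 -0.015   0.0084]
released t26.2 F [ 0.2  0.1 -0.9] open0.0441 p [ 0.5378 -0.0147  0.0084]
end t27.1 F [0.7 0.8 0.2] open0.0437 p [ 0.5342 -0.106   0.0594]
look t28.1 F [0.3 0.3 0.1] open0.0437 p [ 0.5305 -0.1488  0.0898]
[[310.0, 236.0], [342.0, 236.0]] [(0.014, [[309.4, 193.1], [344.9, 193.7]]), (0.016, [[309.4, 191.6], [345.0, 192.2]]), (0.018, [[309.4, 190.0], [345.0, 190.6]])]
```

View pics/w4c.png

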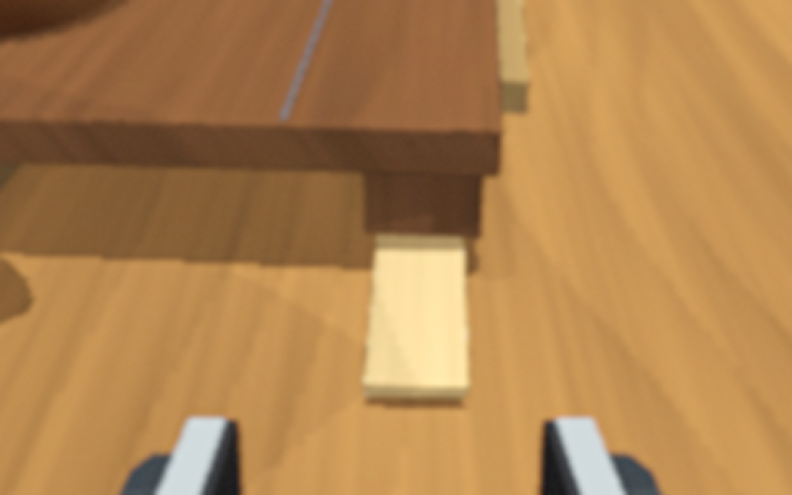

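The second slip lies squarely on the first, with its free end at crop (365–468, 390). The sole edge is at row 234, which gives a gap of about 17 mm, leaving about 7 mm. Now the wedge.

```bash
python3 - <<'E'
import h
from h import *
zg=.005; M=Rz(A)@RU; off=-.055
robot.move_to((.45,-.25,.09),RU)
pick((.3915,-.1822),(.3867,-.3224),.015,zg,.05)
p=robot.get_eef_pos(); robot.line_to(np.r_[p[:2],.04],speed=.12)
robot.line_to(fw(0,-.117+off,.04),M,speed=.2)
z=zg+.0118
robot.line_to(fw(0,-.117+off,z),speed=.08); st("ready")
f0=robot.get_wrist_force(); print("bias",f0.round(2))
for y in(-.09,-.068): robot.line_to(fw(0,y+off,z),speed=.06); st("slide")
while z>zg+.0085:
    z-=.0004; robot.line_to(fw(0,-.068+off,z),speed=.02)
    if robot.get_wrist_force()[2]-f0[2]>1.2: break
st("down z-zg=%.4f"%(z-zg))
np.save("st.npy",np.r_[z,off,f0])
E
```

```text
at t30.7 F [-0.4  0.7  0.2] open0.0502 p [ 0.3872 -0.3074  0.005 ]
gripped t31.0 F [-0.6  1.2  6. ] open0.0279 p [ 0.3874 -0.3076  0.0054]
ready t33.3 F [ 0.1 -0.2 -0.7] open0.0281 p [ 0.5342 -0.1076  0.0162]
bias [ 0.07 -0.17 -0.71]
slide t33.9 F [-0.4 -0.1 -0.1] open0.0282 p [ 0.5355 -0.0804  0.0169]
slide t34.4 F [-0.4  0.3 -0.2] open0.0280 p [ 0.5363 -0.0584  0.0168]
down z-zg=0.0098 t35.7 F [-0.6 -1.4  2.3] open0.0283 p [ 0.5363 -0.0587  0.0149]
```

```bash
python3 - <<'E'
from h import *
s=np.load("st.npy");z,off,f0=s[0],s[1],s[2:]
y=-.068;u=fw(0,1,0)-fw(0,0,0)
while y<-.025:
    y+=.001; robot.line_to(fw(0,y+off,z),speed=.03)
    d=robot.get_wrist_force()-f0; f=-d@u
    if f>2.5 or round(y*1000)%5==0: print("y%.3f push%.1f"%(y,f),d.round(1),robot.get_eef_pos().round(4))
    if f>8.5 or d[2]>15: break
st("end");np.save("y.npy",y)
E
```

```text
y-0.065 push0.0 [ 0.5 -0.1  2.9] [ 0.5364 -0.0555  0.0148]
y-0.060 push1.3 [-0.4 -1.3  3.4] [ 0.5366 -0.0505  0.0148]
y-0.055 push1.8 [ 0.4 -1.8  4.9] [ 0.5368 -0.0456  0.0148]
y-0.053 push2.6 [ 0.4 -2.7  5.9] [ 0.5368 -0.0436  0.0148]
y-0.051 push2.8 [-0.7 -2.8  5.9] [ 0.5369 -0.0416  0.0148]
y-0.050 push2.6 [-0.  -2.6  6.6] [ 0.537  -0.0406  0.0149]
y-0.049 push3.5 [ 0.6 -3.5  7.3] [ 0.537  -0.0397  0.0149]
y-0.048 push3.5 [-0.2 -3.5  8.8] [ 0.5371 -0.0389  0.015 ]
y-0.047 push6.0 [ 0.  -6.   7.9] [ 0.5372 -0.038   0.0151]
y-0.046 push6.5 [ 0.5 -6.5  9.3] [ 0.5373 -0.0371  0.0151]
y-0.045 push7.4 [-1.3 -7.3  8.4] [ 0.5374 -0.0363  0.0152]
y-0.044 push8.5 [-0.  -8.5  9.6] [ 0.5375 -0.0355  0.0153]
end t41.7 F [ 0.  -8.7  8.9] open0.0280 p [ 0.5375 -0.0355  0.0153]
```

```bash
python3 - <<'E'
from h import *
s=np.load("st.npy");z,off,f0=s[0],s[1],s[2:];y=float(np.load("y.npy"));u=fw(0,1,0)-fw(0,0,0)
def rd(m):
    robot.hold(.15);d=np.mean([robot.get_wrist_force() for _ in range(5)],0)-f0;print(m,"push%.1f"%(-d@u),d.round(1),robot.get_eef_pos().round(4));return -d@u
def shift():
    t=robot.capture("top")["pixels"];a=cv2.imread("pics/top1.png")
    g=lambda i:cv2.cvtColor(i,cv2.COLOR_BGR2GRAY)[180:275,140:240].astype(np.float32)
    return np.round(cv2.phaseCorrelate(g(a),g(t)),2) if 0 else (np.round(cv2.phaseCorrelate(g(a),g(t))[0],2),round(float(abs(g(a)-g(t)).mean()),2))
rd("now");print(shift())
z+=.0006;robot.line_to(fw(0,y+off,z),speed=.02);f=rd("up")
while f<9.3 and y<-.036:
    y+=.0007;robot.line_to(fw(0,y+off,z),speed=.02);f=rd("y%.4f"%y)
print(shift());st("end");np.save("y.npy",y);np.save("z.npy",z)
t=robot.capture("top");cv2.imwrite("pics/top2.png",t["pixels"]);sd=robot.capture("side")["pixels"]
o=np.zeros((580,780,3),np.uint8)
k=lambda i,b,s:cv2.resize(i[b[0]:b[1],b[2]:b[3]],None,fx=s,fy=s,interpolation=cv2.INTER_CUBIC)
a=k(cv2.imread("pics/top1.png"),(165,295,130,320),2);b=k(t["pixels"],(165,295,130,320),2);e=k(sd,(90,190,230,380),3)
o[:260,:380]=a;o[:260,400:780]=b;o[275:575,:450]=e
cv2.imwrite("pics/fin.png",o)
E
```

```text
now push8.9 [-1.6 -8.8 10. ] [ 0.5375 -0.0354  0.0153]
(array([-0.03, -0.02]), 4.97)
up push6.5 [-0.8 -6.5  6.3] [ 0.5371 -0.035   0.0154]
y-0.0433 push7.7 [ 0.1 -7.7  5.9] [ 0.5372 -0.0344  0.0154]
y-0.0426 push10.0 [ -0.5 -10.    4.7] [ 0.5372 -0.034   0.0154]
(array([-0.05, -0.03]), 5.04)
end t43.1 F [ -0.9 -10.6   5.2] open0.0279 p [ 0.5372 -0.034   0.0154]
```

View pics/fin.png

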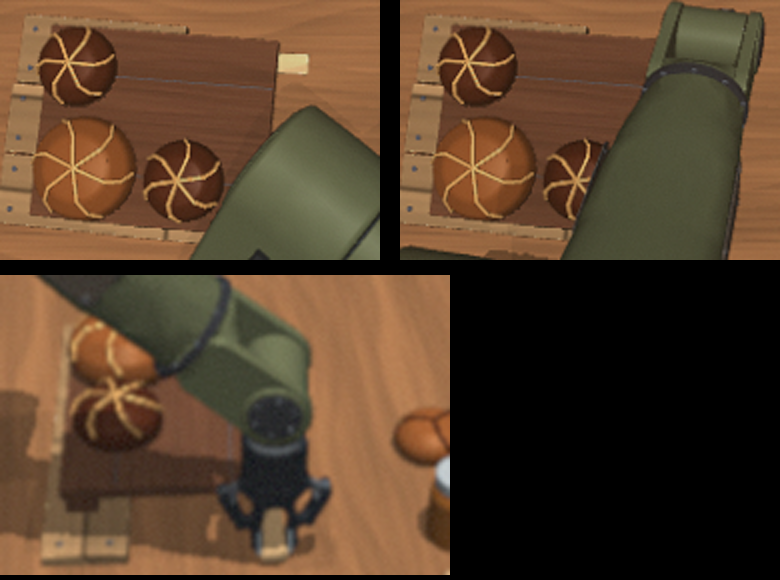

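The stand and loaves have not moved: the image shift is under 0.1 px. The wedge is gripped under the foot, and the push has risen to about 10 N at the expected depth. I'll check that it holds steady, then hand in.

```bash
python3 - <<'E'
from h import *
robot.hold(.6);st("hold")
if -F()[1]>7: print(robot.job_done())
E
```

```text
hold t43.8 F [ -0.3 -10.5   6. ] open0.0280 p [ 0.5372 -0.034   0.0154]
the job is handed in; nothing more can be done
None
```

I handed the job in at about 44 s: two slips are stacked under the hanging foot, the wedge is pushed in over them to about 10 N and still gripped, and the top camera showed no shift of the stand or loaves.

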